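# Draw the glass plate home on the viewing light box and lock it

## Robot

A 6-joint arm with a two-finger parallel gripper is mounted at the origin on the work surface. World frame = base frame: x ahead of the robot, y to its left, z up, the work surface at z = 0. Lengths are in m, angles in degrees, forces in N, time in s.
With the tool pointing down it reaches from about 0.3 to 0.75 m from the base axis. Payload 8.5 kg.
Tool frame: the origin (TCP) lies between the finger pads; the fingertips stand 14 mm ahead of it and the grasp point (between the pads) lies 5 mm behind it; x points along the fingers, z is the direction in which the jaws open and shut, and the axes are right-handed (so a half turn about x gives the same grasp; the last joint's range is limited). The gripper opens to 85 mm and grips with 20 to 120 N. Pads are 22 mm wide; open, the fingers measure 114 mm over their backs; the gripper's body (76 mm by 85 mm) begins 54 mm behind the grasp point. The pads swing forward as they close: fully open they stand 13 mm farther back than shut.
Start: joints at [-75.59, 21.807, 74.336, -0, 83.858, -12.336], TCP at [0.248, -0.491, 0.245] pointing down, gripper open.
Joint ranges: [-178.18, 178.18], [-50.72, 133.34], [12.68, 142.11], [-81.47, 261.47], [9.98, 163.14], [-165.26, 165.26]. Speed limits (degrees/s): [136.94, 136.94, 180, 180, 180, 180].

## Interface

Orientations are given as a 3x3 rotation matrix whose columns are the frame's x, y, z axes.
In Python, from rig import env gives the robot as it stands.
- The arm moves only by the shell command python3 -m jog 'ROWS' [FORCE]. ROWS is JSON, a list of rows, each a list of 5 numbers: the opening, from -1 (shut) to 1 (fully open), so that 0 is half open, then the shift along the tool's x, y, z in m, then the turn about the tool's x in rad. In form: [[claw, dx, dy, dz, yaw], ...]. A call has 1 to 20 rows; each row is the pose to reach, as a shift and turn from the pose commanded when the call began, along the tool's axes at that moment; what a row does not reach only later rows make up. A row lasts 1/10 s, in which the tool goes at most 50 mm and 8.59 degrees, less where a joint would pass 70% of its speed; a pose out of reach is approached as far as the arm can. A call with a gripper value outside its range is refused whole. The fingers move at their own pace and stop on an object; FORCE is the grip in N (left out, the last holds). Time passes only in rows, so rows that repeat a pose let the fingers close. It gives the time, the measured TCP pose, the force and the opening at its end, in the units of the state.
- env.observe(): the state, without advancing time (a new reading comes with each control period).
- env.get_image(name): name is "scene" or "top" or "wrist"; returns the picture (480x640x3 uint8, red, green, blue); there is no depth.
- env.camera_model(name): a dict with "fx", "fy", "cx", "cy" (pixels), "origin" and "orientation" of the camera in the world. Camera axes: x right, y up, looking along -z (the intrinsics and any distortion apply to the point x, -y, -z); pixel columns grow to the right and rows downward; lengths in m; the calibration is good to about 2 mm. A picture is of the moment at which its call begins: read the wrist's pose just before it. camera_model takes no time and is no camera call; for the wrist camera it gives the pose at the moment of the call.
- env.close_job(): hands the job in, once; it reports no verdict.
The state is a dict: "time_s": time; "q": joint angles; "qvel": joint speeds; "joint_efforts": joint torques, N m; "position": TCP position; "tool_rot": TCP orientation; "ft_force": force on the tool from outside, world axes, zero at the start; "wrist_torque": the same for the moment, N m; "grip_width": finger opening in m.
Only numpy, scipy, OpenCV 4.12 (cv2) and the standard library are available. Lean on these libraries where they do the work, as an engineer would, in place of code of your own. Each camera call takes 0.05 s, during which the arm holds its last target.

## Task

On the viewing light box, draw the framed ground-glass plate out from under the lamp hood, towards the front, by pressing gently on top and pulling, until it rests fully home against the front stop bar. Then slide the keeper all the way in behind it to lock it, without forcing it against the plate. Leave the plate lying flat in its channel and do not disturb the lens, the film can or the case.

Things in the scene. Friction and masses are not known exactly. Their poses are not given: they have to be found in the camera images.
- lightbox: White viewing light box, fixed, 280 (x) x 270 (y) mm. Levelling feet set its origin 0-6 mm above the table, 10 mm in +x of its middle; -x is its front (to the robot, yaw to 0.3 rad), +y its left. Deck 40 mm above the origin. A channel along x, 104 mm wide, centred on y = 0, runs on the deck between rails 14 mm wide, tops at z = 50 mm in its frame. The left rail has a gap for the keeper.
- stop (a point): Middle of the top edge of the inner face of the front stop bar, an aluminium bar across the front end of the channel: x = -125 mm, y = 0, z = 50 mm in the light box's frame. The plate is home when its front edge rests against this face.
- hood (a point): Middle of the front top edge of the grey lamp hood over the rear of the channel: x = +20 mm, y = 0, z = 74 mm in the light box's frame. The hood reaches 105 mm back from here and 75 mm to either side; its underside is at z = 52 mm.
- plate: Loose ground-glass plate in a thin black frame, 100 x 100 x 8 mm, 0.3-0.5 kg. Origin: centre of underside. In the channel, 2 mm play each side, top at z = 48 mm in the box's frame, rear under the hood, 45-75 mm short of the stop. Home: x = -75 mm in that frame. Floor rigid, friction about 0.4; matt top 0.8: a press of 6-10 N draws it. Over 18 N breaks it; height readings are too coarse.
- keeper (a joint): Keeper travel in m: 0 = out to the left, 0.050 = fully in (end stop). Steel bar 12 (x) x 60 (y) x 8 mm at x = -16 mm in the light box's frame, sliding along its -y. Its inner end is at y = 70 mm minus the travel. It passes only when the plate is within about 3 mm of home, else it butts on the plate's side. Needs about 2 N, stays where left; starts at 0 to 0.008.
- keeper_knob (a point): Centre of the top of the keeper's black upright knob. The knob is 16 mm (light box x) by 12 mm (light box y), 26 mm tall (z 49 to 75 mm in the light box's frame), at x = -16 mm, y = 100 mm minus the travel. It can be pinched or pushed from its left side.
- film_can: Bystander: small upright black film can with grey cap, 34 mm across, 51 mm tall, on the light box's deck right of the channel. Origin: centre of its underside.
- lens: Bystander: dark camera lens standing upright, 68 mm across, 58 mm tall, on the table right of the light box. Origin: centre of its underside.
- flash_case: Bystander: grey case 130 x 75 x 45 mm on the table left of the light box. Origin: centre of its underside.
Things that resemble listed ones, but are neither listed nor needed, are in the scene too. What is shaped like the plate but brown is not meant.

How it is judged:
By the outcome, as a careful person would: the job done as asked, in the order asked, and still so for the second after the job is handed in, with the robot touching nothing.
It also fails if it takes over 58 s, if anything falls off the work surface, if the arm or the gripper's body presses on something with over 40 N, if the wrist force passes 120 N, or if a joint passes its speed limit or range.

## Working session

There is one attempt and no reset: what is moved stays moved. The work goes in short steps, Python scripts to look and compute and a shell command to move; the robot and the scene stay as the last step left them, time stands still between calls to the robot, and variables do not carry over. Pictures are saved under pics/ and viewed, and the job is handed in when it is done.

```bash
ls; mkdir -p pics
python3 - <<'E'
from rig import env
import cv2
print(env.observe())
for n in ("scene","top"):
    m=env.camera_model(n);print(n,m)
    cv2.imwrite(f"pics/{n}0.png",env.get_image(n)[:,:,::-1])
E
```

```text
pics
{'time_s': 0.0, 'q': array([-7.55912165e+01,  2.18415306e+01,  7.43858153e+01, -8.70829311e-04,
        8.38593107e+01, -1.23371061e+01]), 'qvel': array([-0.09796573, -0.02489174, -0.0501609 ,  0.11723317, -0.07121627,
       -0.06623005]), 'joint_efforts': array([-2.68262565e-04, -4.48458767e+01, -2.31272238e+01, -1.89651241e-04,
        4.83415570e-03,  3.25756787e-05]), 'position': array([ 0.24742968, -0.49088274,  0.24470046]), 'tool_rot': array([[-3.90990111e-04,  8.93010555e-01,  4.50035550e-01],
       [ 1.46110866e-03,  4.50035614e-01, -8.93009413e-01],
       [-9.99998856e-01,  3.08392990e-04, -1.48074493e-03]]), 'ft_force': array([-0.02877537, -0.41351368,  0.65598513]), 'wrist_torque': array([0.03196507, 0.05068782, 0.00744737]), 'grip_width': 0.08516730558507435}
scene {'fx': 556.1150420428577, 'fy': 556.1150420428577, 'cx': 310.5717941496261, 'cy': 241.53201916001137, 'origin': array([ 1.15703828, -0.8366618 ,  0.89083501]), 'orientation': array([[ 0.87162785, -0.2959062 ,  0.39077412],
       [ 0.48964367,  0.56249635, -0.66621839],
       [-0.02267086,  0.77203457,  0.63517608]])}
top {'fx': 455.13009555188194, 'fy': 455.13009555188194, 'cx': 318.5262220830145, 'cy': 244.00250020000922, 'origin': array([ 0.58075364, -0.01144115,  1.01975664]), 'orientation': array([[ 0.01951174,  0.997274  , -0.07116077],
       [-0.99965692,  0.01821537, -0.01882112],
       [-0.0174736 ,  0.07150359,  0.99728728]])}
```

View pics/scene0.png

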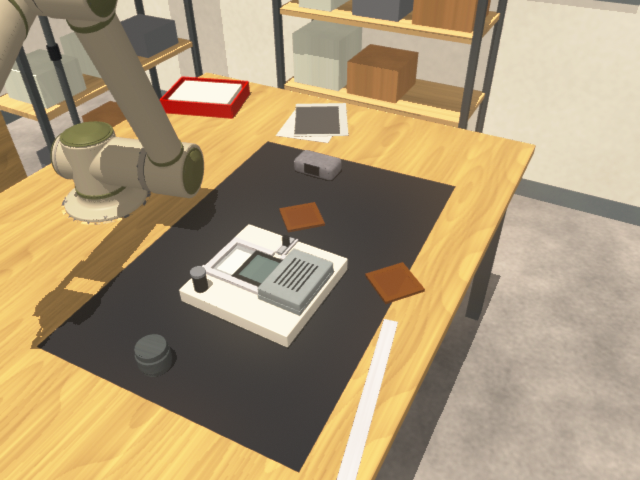

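View pics/top0.png

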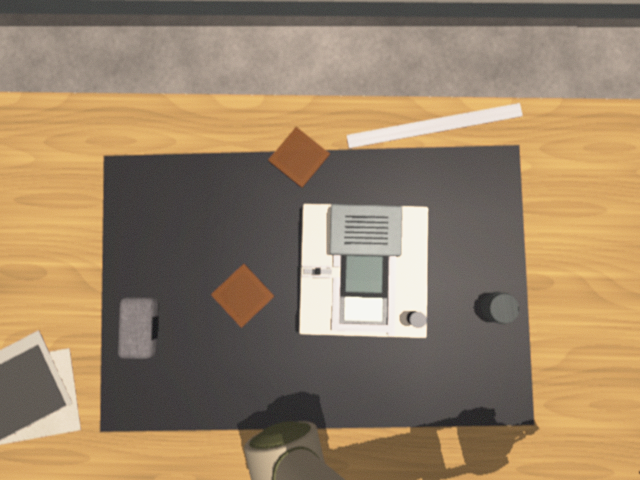

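Candidates for the plate:
- the dark framed glass in the channel, top view (363,275)
- a brown square at (242,296)
- a brown square at (299,157)
- a dark sheet on paper at (25,390)

I choose the one in the channel. The hood is at (366,230), the knob at about (317,271), the film can at (417,320), the lens at (497,307) and the case at (137,328). Next I'll take close crops and measure the box.

```bash
cat > h.py <<'E'
from rig import env
import numpy as np, cv2
def ray(m,u,v):
    d=np.array([(u-m['cx'])/m['fx'],-(v-m['cy'])/m['fy'],-1.0])
    return np.array(m['origin']),np.array(m['orientation'])@d
def onz(m,u,v,z):
    o,d=ray(m,u,v);return o+d*(z-o[2])/d[2]
def proj(m,p):
    c=np.array(m['orientation']).T@(np.asarray(p)-m['origin'])
    return np.array([m['cx']+m['fx']*c[0]/-c[2], m['cy']-m['fy']*c[1]/-c[2]])
E
python3 - <<'E'
from h import *
im=cv2.imread('pics/top0.png');m=env.camera_model('top')
w=(im.min(2)>195).astype(np.uint8)
w[:190]=0
n,l,s,c=cv2.connectedComponentsWithStats(cv2.morphologyEx(w,cv2.MORPH_CLOSE,np.ones((3,3))))
roi=np.zeros_like(w)
for i in range(1,n):
    if s[i,4]>300: print(s[i],c[i]); 
    if s[i,4]>300 and 290<c[i][0]<440 and c[i][1]<350: roi[l==i]=1
cs=np.vstack(cv2.findContours(roi,0,2)[0])
r=cv2.minAreaRect(cs);print(r);b=cv2.boxPoints(r)
for p in b: print(p,onz(m,*p,0.043))
P=np.array([onz(m,*p,0.043) for p in b]);print(P.mean(0),np.linalg.norm(P-np.roll(P,1,0),axis=1))
cv2.imwrite('pics/topcrop.png',cv2.resize(im[195:345,290:440],(600,600),interpolation=cv2.INTER_CUBIC))
s=cv2.imread('pics/scene0.png');cv2.imwrite('pics/scenecrop.png',cv2.resize(s[220:345,170:360],(760,500),interpolation=cv2.INTER_CUBIC))
E
```

```text
[ 300  205  128  132 9468] [362.80671736 281.42258133]
[  43  350   36   83 1150] [ 63.98521739 396.76434783]
((363.9795837402344, 270.4787292480469), (125.74354553222656, 129.47190856933594), 1.1934894323349)
[299.7731  333.89108] [0.45839862 0.04307814 0.043     ]
[302.46982 204.44728] [0.73572524 0.04345963 0.043     ]
[428.18607 207.06638] [ 0.73456726 -0.22780586  0.043     ]
[425.48935 336.5102 ] [ 0.45869354 -0.22278297  0.043     ]
[ 0.59684616 -0.09101277  0.043     ] [0.26586127 0.27732689 0.27126797 0.27591944]
```

View pics/topcrop.png

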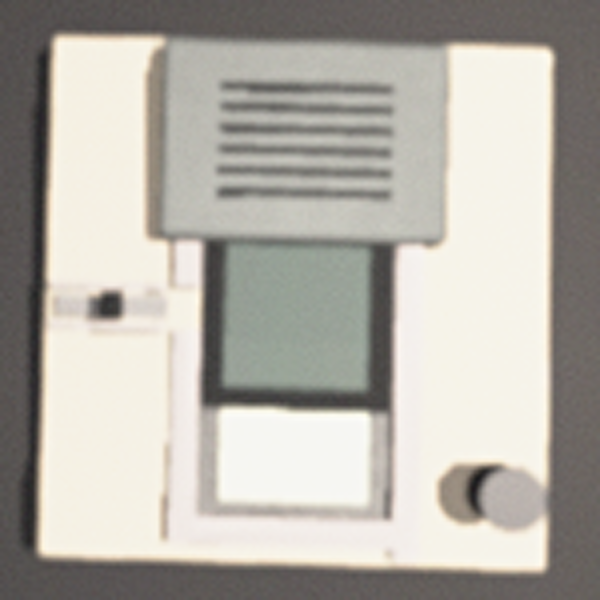

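View pics/scenecrop.png

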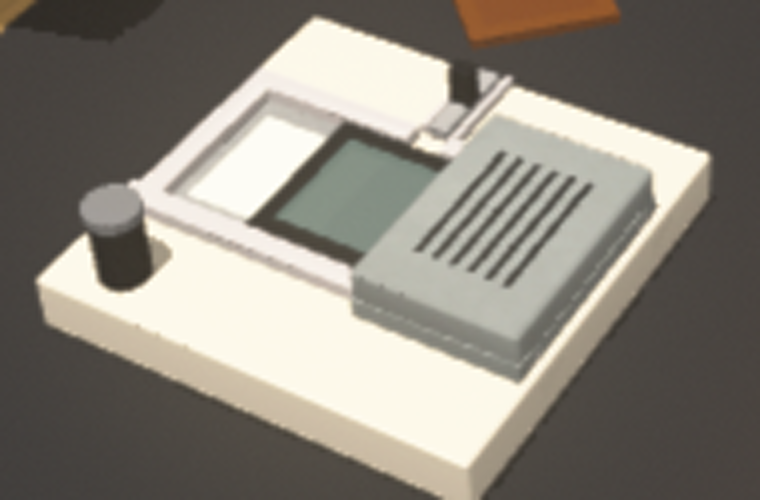

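The crops confirm it: a green-grey glass in a black frame in the channel, front edge at crop row ~405. The inner stop edge is at about row 515, and the keeper knob top at crop (107,303). The film can is front right and the plate's rear is under the hood. Next are the box pose, plate and knob positions.

Run:
```python
from h import *
m=env.camera_model('top')
f=lambda x,y,z: onz(m,290+x/4-.375,195+y/4-.375,z)
C=dict(TL=(52,37),TR=(553,47),BR=(547,570),BL=(38,556))
P={k:f(*v,.043) for k,v in C.items()}
for k in P: print(k,P[k].round(4))
L=lambda a,b:(np.linalg.norm(P[a]-P[b]),)
ang=lambda a,b:np.degrees(np.arctan2(*(P[b]-P[a])[[1,0]]))
print(ang('BL','TL'),ang('BR','TR'),ang('BR','BL')-90,ang('TR','TL')-90)
print(L('BL','TL'),L('BR','TR'),L('BR','BL'),L('TR','TL'))
c=sum(P.values())/4;print('mid',c)
for n,p in dict(hoodL=(163,238,.077),hoodR=(443,243,.077),hoodTL=(168,40,.077),hoodTR=(447,46,.077),plateL=(203,404,.051),plateR=(389,409,.051),knob=(107,303,.078),stopL=(201,517,.053),stopR=(390,521,.053)).items(): print(n,f(*p).round(4))
# scene tri corners
ms=env.camera_model('scene');g=lambda x,y,z:onz(ms,170+x/4-.375,220+y/4-.375,z)
for n,p in dict(cornerFL=(316,16,.043),cornerFR=(40,282,.043),RR=(470,465,.043),RL=(711,155,.043),plR=(250,220,.051),plL=(347,122,.051),knob=(465,65,.078),hoodFR=(355,275,.077),hoodFL=(497,119,.077)).items(): print('scene',n,g(*p).round(4))
```

```text
TL [0.737  0.0432 0.043 ]
TR [ 0.7361 -0.2271  0.043 ]
BR [ 0.4575 -0.2246  0.043 ]
BL [0.4589 0.0445 0.043 ]
-0.2714004321226701 -0.5110509359138404 -0.3143515244907604 -0.19557037559518164
(np.float64(0.2780576003639996),) (np.float64(0.27861950146845205),) (np.float64(0.26912136134481374),) (np.float64(0.27028689814686585),)
mid [ 0.59735465 -0.09104137  0.043     ]
hoodL [ 0.6274 -0.0186  0.077 ]
hoodR [ 0.6276 -0.1633  0.077 ]
hoodTL [ 0.731  -0.0194  0.077 ]
hoodTR [ 0.7303 -0.1647  0.077 ]
plateL [ 0.5413 -0.0415  0.051 ]
plateR [ 0.5406 -0.1396  0.051 ]
knob [0.5932 0.0097 0.078 ]
stopL [ 0.4823 -0.0413  0.053 ]
stopR [ 0.4823 -0.1404  0.053 ]
scene cornerFL [0.4632 0.0419 0.043 ]
scene cornerFR [ 0.4638 -0.2266  0.043 ]
scene RR [ 0.739  -0.2271  0.043 ]
scene RL [0.7407 0.0388 0.043 ]
scene plR [ 0.5424 -0.1384  0.051 ]
scene plL [ 0.5435 -0.0425  0.051 ]
scene knob [0.5957 0.0072 0.078 ]
scene hoodFR [ 0.6351 -0.1688  0.077 ]
scene hoodFL [ 0.6365 -0.0251  0.077 ]
```

Box yaw is about -0.3°. The plate front is at x≈0.5415 and the stop at 0.482, so it has to go about 59 mm along y=-0.091. Moving above the glass with the fingers shut and jaws along y.

```bash
python3 -m jog '[[-1,0.045,0.477,-0.207,0.466],[-1,0.045,0.477,-0.207,0.466],[-1,0.045,0.477,-0.207,0.466],[-1,0.045,0.477,-0.207,0.466],[-1,0.045,0.477,-0.207,0.466],[-1,0.045,0.477,-0.207,0.466],[-1,0.045,0.477,-0.207,0.466],[-1,0.045,0.477,-0.207,0.466],[-1,0.045,0.477,-0.207,0.466],[-1,0.045,0.477,-0.207,0.466],[-1,0.045,0.477,-0.207,0.466],[-1,0.045,0.477,-0.207,0.466],[-1,0.045,0.477,-0.207,0.466],[-1,0.045,0.477,-0.207,0.466],[-1,0.045,0.477,-0.207,0.466],[-1,0.045,0.477,-0.207,0.466]]' 20
python3 - <<'E'
from h import *
import time
o=env.observe();print(o['time_s'],o['position'],o['tool_rot'].round(4),o['ft_force'],o['grip_width'])
m=env.camera_model('wrist');im=env.get_image('wrist');print(m)
cv2.imwrite('pics/w1.png',im[:,:,::-1])
E
```

```text
time_s: 1.7
position: [0.58, -0.0925, 0.2006]
tool_rot: [[0.0, 1.0, -0.001], [-0.0, -0.001, -1.0], [-1.0, 0.0, 0.0]]
ft_force: [0.1, 0.3, -0.6]
grip_width: 0.0004
1.7 [ 0.57995864 -0.09249743  0.20055109] [[ 2.e-04  1.e+00 -7.e-04]
 [-1.e-04 -7.e-04 -1.e+00]
 [-1.e+00  2.e-04  1.e-04]] [ 0.14218529  0.2529294  -0.59727274] 0.0004474406954587434
{'fx': 392.4248755662964, 'fy': 392.4248755662964, 'cx': 312.7386303071132, 'cy': 236.9035803506686, 'origin': array([ 0.65506586, -0.09072789,  0.32891724]), 'orientation': array([[ 1.13627892e-06,  9.57346090e-01,  2.88943703e-01],
       [-9.99999506e-01, -2.86167483e-04,  9.52080272e-04],
       [ 9.94156619e-04, -2.88943561e-01,  9.57345617e-01]])}
```

View pics/w1.png

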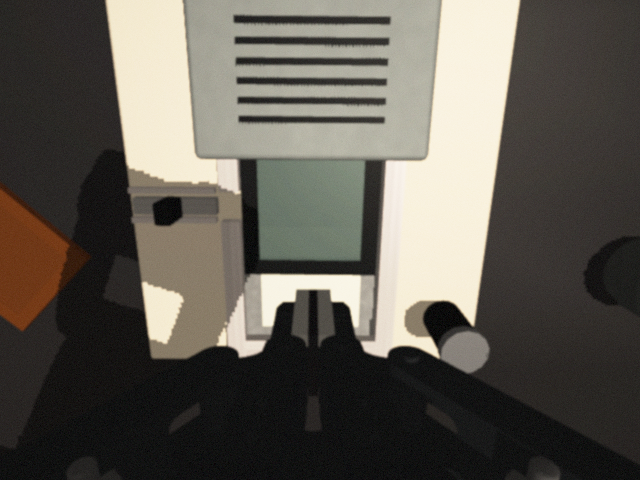

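The wrist view shows the glass in its black frame, front edge at row ~274. The hood front is at row ~159, the stop's inner edge at row ~337 and the knob at (170,205). The shut fingers are over the channel's middle.

Run:
```python
from h import *
m=env.camera_model('wrist')
f=lambda u,v,z: onz(m,u,v,z).round(4)
print('plate front',f(250,274,.051),f(375,274,.051)); print('hood',f(195,159,.077),f(430,159,.077))
print('stop',f(262,338,.053)); print('rails',f(240,230,.053),f(385,230,.053)); print('knobtop',f(171,203,.078))
```

```text
plate front [ 0.5418 -0.0431  0.051 ] [ 0.5418 -0.1383  0.051 ]
hood [ 0.6306 -0.0164  0.077 ] [ 0.6306 -0.165   0.077 ]
stop [ 0.4878 -0.0505  0.053 ]
rails [ 0.5771 -0.0377  0.053 ] [ 0.5771 -0.1437  0.053 ]
knobtop [0.6025 0.0014 0.078 ]
```

```bash
python3 -m jog '[[-1,0.04,0,-0.0015,0],[-1,0.08,0,-0.0015,0],[-1,0.115,0,-0.0015,0],[-1,0.127,0,-0.0015,0],[-1,0.129,0,-0.0015,0],[-1,0.129,0,-0.0015,0],[-1,0.129,0,-0.0015,0]]'
python3 -m jog '[[-1,0.001,0,0,0],[-1,0.001,0,0,0]]'
```

```text
time_s: 2.45
position: [0.5812, -0.0905, 0.0731]
tool_rot: [[0.003, 1.0, 0.001], [-0.001, 0.001, -1.0], [-1.0, 0.003, 0.001]]
ft_force: [0.0, -0.2, 1.0]
grip_width: -0.0003
time_s: 2.65
position: [0.5806, -0.0902, 0.0711]
tool_rot: [[0.001, 1.0, 0.001], [-0.0, 0.001, -1.0], [-1.0, 0.001, 0.0]]
ft_force: [0.5, 0.1, 1.0]
grip_width: 0.0
```

```bash
for i in 1 ; do python3 -m jog '[[-1,0.001,0,0,0],[-1,0.001,0,0,0]]'; python3 -m jog '[[-1,0.001,0,0,0],[-1,0.001,0,0,0]]'; done
```

```text
time_s: 2.85
position: [0.5803, -0.0901, 0.0694]
tool_rot: [[0.0, 1.0, 0.001], [-0.0, 0.001, -1.0], [-1.0, 0.0, 0.0]]
ft_force: [-0.3, 0.1, -0.4]
grip_width: -0.0
time_s: 3.05
position: [0.5802, -0.0901, 0.0682]
tool_rot: [[-0.0, 1.0, 0.001], [0.0, 0.001, -1.0], [-1.0, -0.0, -0.0]]
ft_force: [-0.2, -0.7, -0.5]
grip_width: 0.0004
```

```bash
python3 -m jog '[[-1,0.0005,0,0,0],[-1,0.0005,0,0,0]]' | egrep 'pos|ft'; python3 -m jog '[[-1,0.0005,0,0,0],[-1,0.0005,0,0,0]]'| egrep 'pos|ft'
```

```text
position: [0.5803, -0.0901, 0.0677]
ft_force: [0.9, 0.6, -0.1]
position: [0.5803, -0.0901, 0.0672]
ft_force: [0.0, 0.0, 0.0]
```

```bash
python3 -m jog '[[-1,0.0005,0,0,0],[-1,0.0005,0,0,0]]' | egrep 'pos|ft'
```

```text
position: [0.5803, -0.0901, 0.0667]
ft_force: [-0.7, -0.5, 0.1]
```

```bash
python3 -m jog '[[-1,0.0005,0,0,0],[-1,0.0005,0,0,0]]' | egrep 'pos|ft'
```

```text
position: [0.5803, -0.0901, 0.0662]
ft_force: [0.1, 0.5, -0.1]
```

```bash
python3 -m jog '[[-1,0.0005,0,0,0],[-1,0.0005,0,0,0]]' | egrep 'pos|ft'
```

```text
position: [0.5803, -0.0901, 0.0658]
ft_force: [0.5, -1.0, -0.4]
```

```bash
python3 -m jog '[[-1,0.0005,0,0,0],[-1,0.0005,0,0,0]]' | egrep 'pos|ft'
```

```text
position: [0.5803, -0.0901, 0.0653]
ft_force: [0.9, 0.5, 0.1]
```

```bash
python3 -m jog '[[-1,0.0005,0,0,0],[-1,0.0005,0,0,0]]' | egrep 'pos|ft'
```

```text
position: [0.5803, -0.0901, 0.0647]
ft_force: [-0.2, 0.4, -0.1]
```

```bash
python3 -m jog '[[-1,0.0005,0,0,0],[-1,0.0005,0,0,0]]' | egrep 'pos|ft'
```

```text
position: [0.5804, -0.0901, 0.0645]
ft_force: [-1.5, 0.0, 1.9]
```

```bash
python3 -m jog '[[-1,0.0002,0,0,0],[-1,0.0002,0,0,0]]' | egrep 'pos|ft'
python3 - <<'E'
from rig import env
print(env.observe()['ft_force'])
E
```

```text
position: [0.5804, -0.0901, 0.0645]
ft_force: [-1.2, 0.3, 5.4]
[-1.15076716  0.33977576  5.4195144 ]
```

```bash
python3 -m jog '[[-1,0.00015,0,0,0],[-1,0.00015,0,0,0]]' | egrep 'pos|ft'
```

```text
position: [0.5804, -0.0901, 0.0645]
ft_force: [-2.0, -0.0, 6.2]
```

```bash
python3 -m jog '[[-1,0.0001,0,0,0],[-1,0.0001,-0.001,0,0],[-1,0.0001,-0.002,0,0],[-1,0.0001,-0.003,0,0]]' | egrep 'pos|ft'
```

```text
position: [0.5783, -0.0904, 0.0645]
ft_force: [4.3, -0.0, 6.1]
```

```bash
python3 -m jog '[[-1,0.0001,0,0,0],[-1,0.0001,-0.001,0,0],[-1,0.0001,-0.002,0,0],[-1,0.0001,-0.004,0,0],[-1,0.0001,-0.006,0,0]]' | egrep 'pos|ft'
python3 - <<'E'
from h import *
cv2.imwrite('pics/w2.png',env.get_image('wrist')[:,:,::-1])
m=env.camera_model('wrist');print(m['origin'])
E
```

```text
position: [0.5724, -0.0905, 0.0645]
ft_force: [5.4, -0.7, 5.8]
[ 0.64685942 -0.08853582  0.19305236]
```

View pics/w2.png

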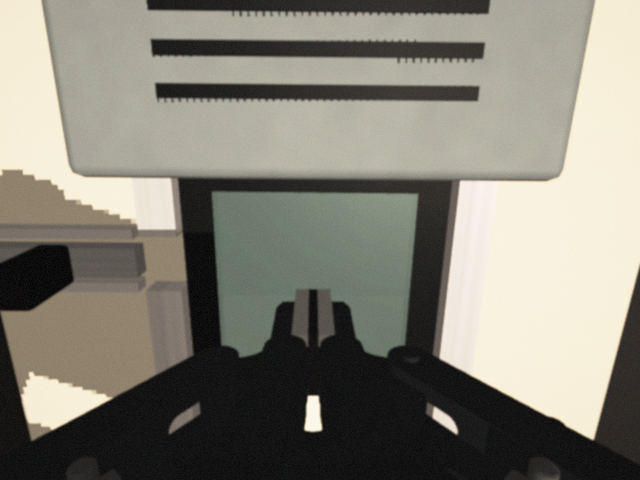

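The rear frame bar is showing at the hood edge (rows 180–192), so the plate may be moving. I'll press slightly more, pull on and check with the top camera.

```bash
python3 -m jog '[[-1,0.00015,0,0,0],[-1,0.00015,-0.002,0,0],[-1,0.0002,-0.004,0,0],[-1,0.0002,-0.006,0,0],[-1,0.0002,-0.008,0,0],[-1,0.0002,-0.01,0,0]]' | egrep 'pos|ft'
python3 - <<'E'
from h import *
im=env.get_image('top')[:,:,::-1]; cv2.imwrite('pics/top2.png',cv2.resize(im[195:345,290:440],(600,600),interpolation=cv2.INTER_CUBIC))
E
```

```text
position: [0.5626, -0.0906, 0.0645]
ft_force: [4.5, -0.8, 7.3]
```

View pics/top2.png

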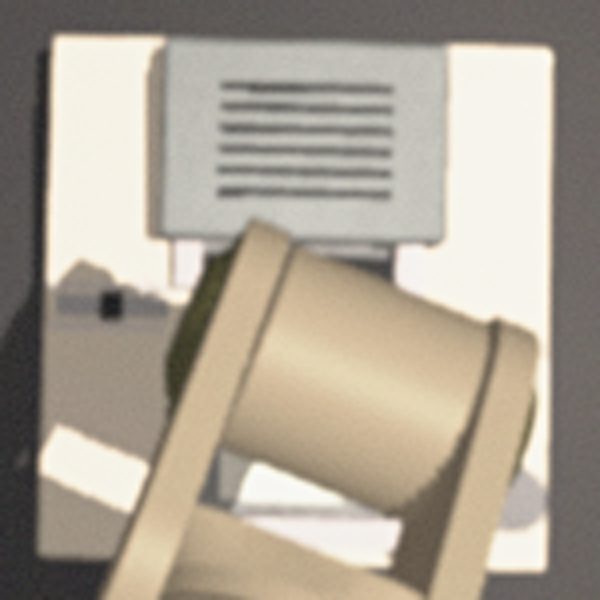

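The plate's rear edge has cleared the hood (light gap at crop (385,250)). That is about 18 mm moved, the same as the tool, so no slip. Continuing.

```bash
python3 -m jog '[[-1,0,-0.002,0,0],[-1,0,-0.004,0,0],[-1,0.0001,-0.006,0,0],[-1,0.0001,-0.008,0,0],[-1,0.0001,-0.01,0,0],[-1,0.0001,-0.012,0,0],[-1,0.0001,-0.014,0,0],[-1,0.0001,-0.015,0,0]]' | egrep 'pos|ft'
```

```text
position: [0.5477, -0.0907, 0.0645]
ft_force: [6.0, -0.7, 8.0]
```

```bash
python3 -m jog '[[-1,0,-0.002,0,0],[-1,0,-0.004,0,0],[-1,0,-0.006,0,0],[-1,0,-0.008,0,0],[-1,0,-0.01,0,0],[-1,0,-0.012,0,0],[-1,0,-0.014,0,0],[-1,0,-0.015,0,0]]' | egrep 'pos|ft'
```

```text
position: [0.5328, -0.0908, 0.0645]
ft_force: [4.9, -0.3, 8.2]
```

```bash
python3 -m jog '[[-1,0,-0.002,0,0],[-1,0,-0.004,0,0],[-1,0,-0.006,0,0],[-1,0,-0.008,0,0]]' | egrep 'pos|ft'; python3 -m jog '[[-1,0,-0.001,0,0],[-1,0,-0.002,0,0],[-1,0,-0.003,0,0]]' | egrep 'pos|ft'
```

```text
position: [0.5248, -0.0908, 0.0645]
ft_force: [5.8, -0.4, 8.4]
position: [0.5221, -0.0908, 0.0645]
ft_force: [6.3, 1.1, 6.5]
```

```bash
python3 -m jog '[[-1,0,-0.001,0,0],[-1,0,-0.002,0,0],[-1,0,-0.003,0,0]]' | egrep 'pos|ft'
```

```text
position: [0.5191, -0.0908, 0.0644]
ft_force: [6.0, -0.5, 6.6]
```

```bash
python3 -m jog '[[-1,0,-0.001,0,0],[-1,0,-0.002,0,0],[-1,0,-0.003,0,0]]' | egrep 'pos|ft'
python3 - <<'E'
from h import *
for n in('wrist','scene'): 
    m=env.camera_model(n);im=env.get_image(n)[:,:,::-1]; cv2.imwrite(f'pics/{n}3.png',im); print(m['origin'])
E
```

```text
position: [0.5161, -0.0909, 0.0645]
ft_force: [6.8, 0.1, 7.3]
[ 0.59058435 -0.08877364  0.19318564]
[ 1.15703828 -0.8366618   0.89083501]
```

View pics/wrist3.png

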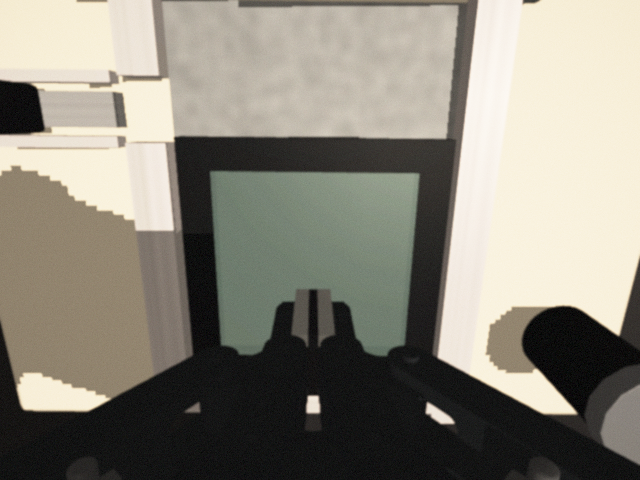

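The rear edge of the plate is at row ~138 and the keeper bar spans rows ~91–128. I'll compute both x positions.

Run:
```python
from h import *
m=env.camera_model('wrist')
f=lambda u,v,z: onz(m,u,v,z).round(4)
print('plate rear top',f(180,139,.0505),f(450,141,.0505));print('keeper front/back',f(100,128,.051),f(100,92,.051), 'inner end',f(122,110,.051))
print('gapedges',f(150,77,.0525),f(150,143,.0525), 'rails', f(165,50,.0525),f(470,50,.0525))
s=cv2.imread('pics/scene3.png');cv2.imwrite('pics/s3.png',cv2.resize(s[220:345,170:360],(760,500),interpolation=cv2.INTER_CUBIC))
```

```text
plate rear top [ 0.5842 -0.0423  0.0505] [ 0.5836 -0.1377  0.0505]
keeper front/back [ 0.5879 -0.015   0.051 ] [ 0.5997 -0.0168  0.051 ] inner end [ 0.5939 -0.0234  0.051 ]
gapedges [ 0.6043 -0.0349  0.0525] [ 0.5829 -0.0324  0.0525] rails [ 0.6126 -0.0408  0.0525] [ 0.6127 -0.1407  0.0525]
```

View pics/s3.png

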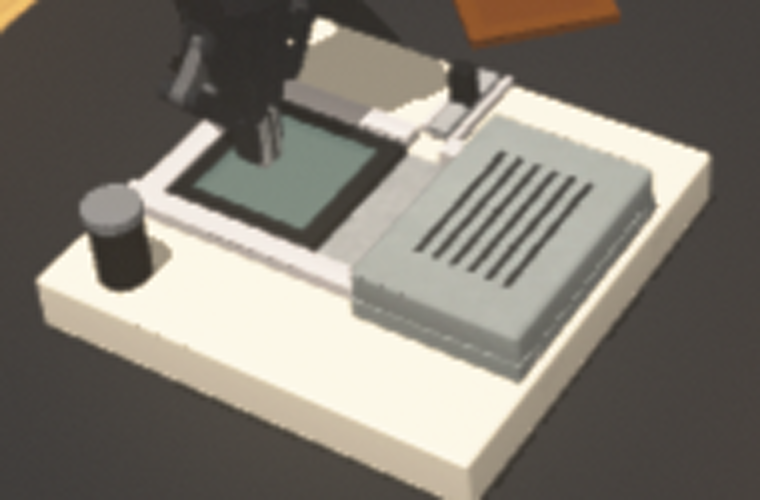

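The gap from keeper to plate rear measures 3.7 mm (3 mm expected at home) and the tool travelled about 4 mm past the plate, slipping against the stop. The plate is home and flat in the scene view too. Next: lift straight, then move to the left of the knob.

```bash
python3 -m jog '[[-1,-0.002,0,0,0],[-1,-0.02,0,0,0],[-1,-0.065,0,0,0],[-1,-0.065,0,0,0],[-1,-0.065,0.035,-0.05,0],[-1,-0.065,0.075,-0.1,0],[-1,-0.065,0.075,-0.141,0],[-1,-0.065,0.075,-0.141,0],[-1,-0.065,0.075,-0.141,0],[-1,-0.065,0.075,-0.141,0]]'
python3 - <<'E'
from h import *
for n in('wrist','top'): 
    m=env.camera_model(n);im=env.get_image(n)[:,:,::-1]
    if n=='top': im=cv2.resize(im[195:345,290:440],(600,600),interpolation=cv2.INTER_CUBIC)
    cv2.imwrite(f'pics/{n}4.png',im)
E
```

```text
time_s: 10.65
position: [0.5885, 0.05, 0.1279]
tool_rot: [[-0.002, 1.0, 0.001], [-0.0, 0.001, -1.0], [-1.0, -0.002, 0.0]]
ft_force: [0.1, 0.3, -0.3]
grip_width: -0.0
```

View pics/wrist4.png

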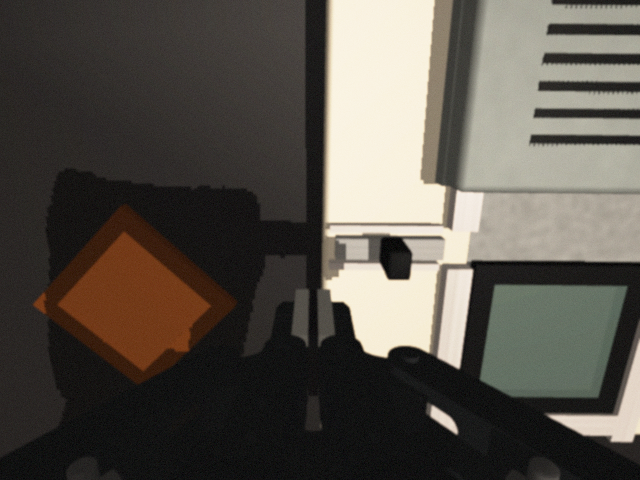

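View pics/top4.png

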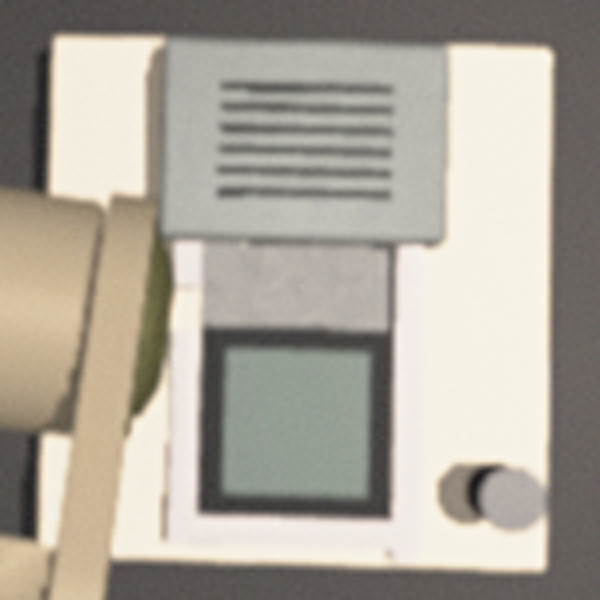

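The plate's front edge now meets the stop bar (crop row 515) with no light gap. The knob's top face is at about (397,267) in the wrist view.

Run:
```python
from h import *
m=env.camera_model('wrist')
for p in((397,267),(384,267),(411,267)): print(onz(m,*p,.0775).round(4))
print(onz(m,445,251,.051).round(4),'keeper inner end')
print(env.observe()['position'])
```

```text
[0.5944 0.0098 0.0775]
[0.5944 0.0161 0.0775]
[0.5944 0.0029 0.0775]
[ 0.5935 -0.0223  0.051 ] keeper inner end
[0.58875333 0.04930408 0.12825533]
```

```bash
python3 -m jog '[[-1,0,0.003,0,0],[-1,0.03,0.003,0,0],[-1,0.054,0.003,0,0],[-1,0.056,0.003,0,0],[-1,0.056,0.003,0,0],[-1,0.056,0.003,0,0]]'; python3 -m jog '[[-1,0,0,0.005,0],[-1,0,0,0.009,0],[-1,0,0,0.012,0],[-1,0,0,0.013,0]]' | egrep 'pos|ft'
python3 - <<'E'
from h import *
cv2.imwrite('pics/wrist5.png',env.get_image('wrist')[:,:,::-1])
E
```

```text
time_s: 11.35
position: [0.5929, 0.0505, 0.0738]
tool_rot: [[0.002, 1.0, 0.0], [-0.0, 0.0, -1.0], [-1.0, 0.002, 0.0]]
ft_force: [1.0, -0.2, 0.3]
grip_width: -0.0001
position: [0.5923, 0.0374, 0.0727]
ft_force: [0.2, -0.2, 0.4]
```

View pics/wrist5.png

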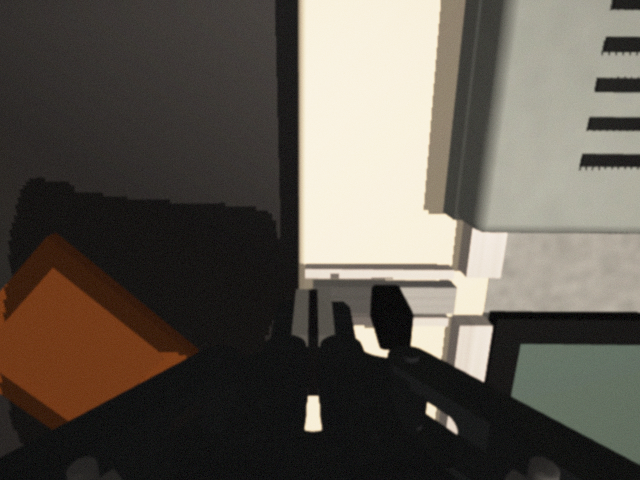

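The right finger stands just left of the knob (knob at (390,317)) at the right x. Pushing gently.

```bash
python3 -m jog '[[-1,0,0,0.002,0],[-1,0,0,0.004,0],[-1,0,0,0.006,0],[-1,0,0,0.008,0]]' | egrep 'pos|ft'; python3 -m jog '[[-1,0,0,0.001,0],[-1,0,0,0.002,0],[-1,0,0,0.003,0],[-1,0,0,0.004,0]]' | egrep 'pos|ft'
```

```text
position: [0.5922, 0.0297, 0.0725]
ft_force: [-0.4, -0.8, -0.2]
position: [0.5922, 0.0261, 0.0725]
ft_force: [0.1, 1.7, 0.0]
```

```bash
python3 -m jog '[[-1,0,0,0.001,0],[-1,0,0,0.002,0],[-1,0,0,0.003,0],[-1,0,0,0.004,0]]' | egrep 'pos|ft'
```

```text
position: [0.5922, 0.0218, 0.0725]
ft_force: [-0.5, 1.1, -0.1]
```

```bash
python3 -m jog '[[-1,0,0,0.002,0],[-1,0,0,0.004,0],[-1,0,0,0.006,0],[-1,0,0,0.008,0],[-1,0,0,0.01,0]]' | egrep 'pos|ft'; python3 -m jog '[[-1,0,0,0.001,0],[-1,0,0,0.002,0],[-1,0,0,0.003,0],[-1,0,0,0.004,0]]' | egrep 'pos|ft'
```

```text
position: [0.5921, 0.0117, 0.0725]
ft_force: [-1.4, 1.2, 0.6]
position: [0.5922, 0.0079, 0.0724]
ft_force: [-1.4, 1.8, 0.3]
```

```bash
python3 -m jog '[[-1,0,0,0.001,0],[-1,0,0,0.002,0],[-1,0,0,0.003,0],[-1,0,0,0.004,0]]' | egrep 'pos|ft'
python3 - <<'E'
from h import *
cv2.imwrite('pics/wrist6.png',env.get_image('wrist')[:,:,::-1])
E
```

```text
position: [0.5922, 0.0038, 0.0724]
ft_force: [-1.2, 0.6, 0.1]
```

View pics/wrist6.png

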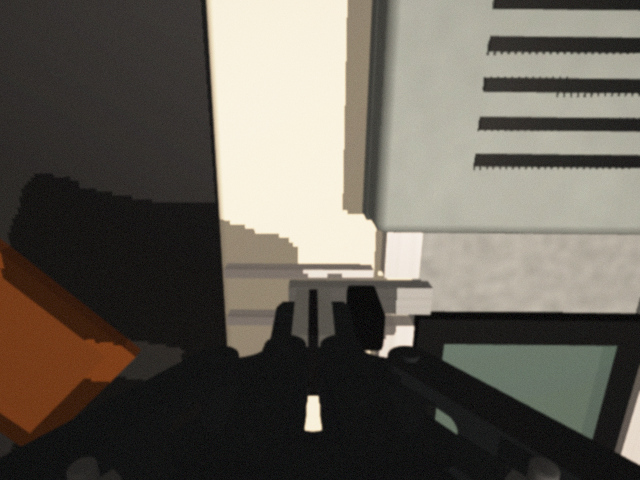

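The keeper's end at (432,298) is already passing behind the plate's rear edge (row 315) at only about 2 N. Continuing.

```bash
python3 -m jog '[[-1,0,0,0.002,0],[-1,0,0,0.004,0],[-1,0,0,0.006,0],[-1,0,0,0.008,0],[-1,0,0,0.01,0]]' | egrep 'pos|ft'; python3 -m jog '[[-1,0,0,0.002,0],[-1,0,0,0.004,0],[-1,0,0,0.006,0],[-1,0,0,0.008,0]]' | egrep 'pos|ft'
```

```text
position: [0.5922, -0.0063, 0.0725]
ft_force: [-1.5, 1.7, -0.6]
position: [0.5923, -0.0143, 0.0725]
ft_force: [-0.9, 3.4, -0.3]
```

```bash
python3 -m jog '[[-1,0,0,0.001,0],[-1,0,0,0.002,0],[-1,0,0,0.003,0],[-1,0,0,0.004,0]]' | egrep 'pos|ft'
```

```text
position: [0.5923, -0.0182, 0.0725]
ft_force: [-0.9, 2.0, -0.1]
```

```bash
python3 -m jog '[[-1,0,0,0.001,0],[-1,0,0,0.002,0]]' | egrep 'pos|ft'
```

```text
position: [0.5923, -0.0202, 0.0725]
ft_force: [-1.7, 2.0, 0.5]
```

```bash
python3 -m jog '[[-1,0,0,0.0005,0],[-1,0,0,0.001,0]]' | egrep 'pos|ft'
```

```text
position: [0.5923, -0.0211, 0.0725]
ft_force: [-1.6, 1.9, -1.0]
```

```bash
python3 -m jog '[[-1,0,0,0.0005,0],[-1,0,0,0.001,0]]' | egrep 'pos|ft'
```

```text
position: [0.5922, -0.0217, 0.0725]
ft_force: [-0.7, 5.9, 0.8]
```

```bash
python3 -m jog '[[-1,0,0,0.0005,0],[-1,0,0,0.001,0]]' | egrep 'pos|ft'
```

```text
position: [0.5922, -0.0218, 0.0725]
ft_force: [-0.9, 10.3, 0.8]
```

Force rose to 10 N with the motion stopped at y=-0.0218, which is the predicted end stop. Backing off, lifting and looking.

```bash
python3 -m jog '[[-1,0,0,-0.005,0],[-1,0,0,-0.02,0],[-1,0,0,-0.03,0],[-1,-0.04,0,-0.03,0],[-1,-0.09,0,-0.03,0],[-1,-0.12,0,-0.03,0],[-1,-0.12,-0.04,-0.07,0],[-1,-0.12,-0.08,-0.12,0],[-1,-0.12,-0.1,-0.16,0],[-1,-0.12,-0.1,-0.2,0],[-1,-0.12,-0.1,-0.2,0],[-1,-0.12,-0.1,-0.2,0],[-1,-0.12,-0.1,-0.2,0]]'
python3 - <<'E'
from h import *
t=env.get_image('top')[:,:,::-1];s=env.get_image('scene')[:,:,::-1]
cv2.imwrite('pics/topf.png',t);cv2.imwrite('pics/scenef.png',s)
cv2.imwrite('pics/t7.png',cv2.resize(t[195:345,290:440],(600,600),interpolation=cv2.INTER_CUBIC))
cv2.imwrite('pics/s7.png',cv2.resize(s[220:345,170:360],(760,500),interpolation=cv2.INTER_CUBIC))
E
```

```text
time_s: 17.75
position: [0.4924, 0.1764, 0.1924]
tool_rot: [[0.0, 1.0, 0.001], [-0.0, 0.001, -1.0], [-1.0, 0.0, 0.0]]
ft_force: [-0.1, -0.3, -0.5]
grip_width: -0.0002
```

View pics/t7.png

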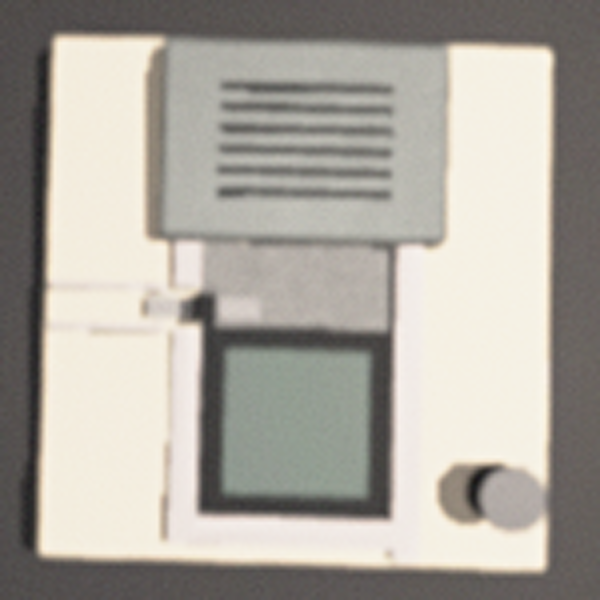

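View pics/s7.png

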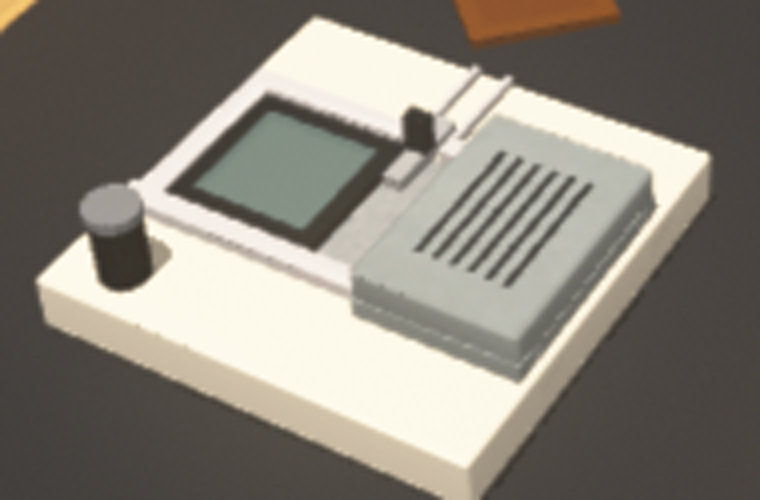

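View pics/topf.png

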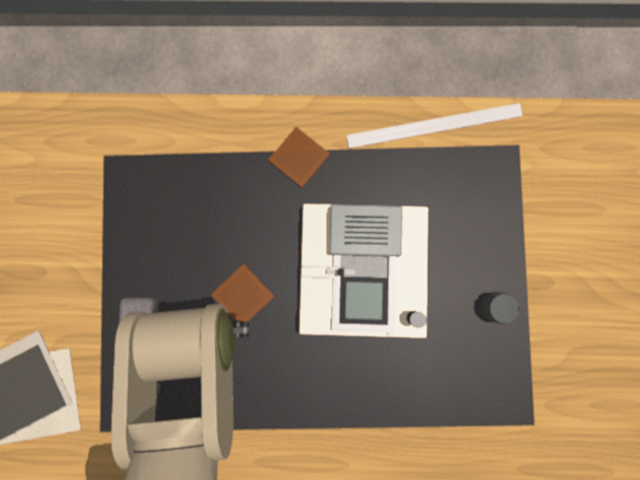

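The plate is home and flat, with the keeper bar behind it (inner end at crop (262,307)). Film can, lens and case are in their original places. One numeric check, then hand in.

Run:
```python
from h import *
m=env.camera_model('top');f=lambda x,y,z: onz(m,290+x/4-.375,195+y/4-.375,z).round(4)
print('keeper end',f(262,307,.051),'front',f(205,513,.0505),f(389,517,.0505))
a=cv2.imread('pics/top0.png');b=cv2.imread('pics/topf.png')
d=lambda r:np.abs(a[r].astype(int)-b[r]).mean()
print('can',d(np.s_[308:330,404:430]),'lens',d(np.s_[290:325,475:522]))
print(env.close_job())
```

```text
keeper end [ 0.5931 -0.072   0.051 ] front [ 0.4842 -0.0435  0.0505] [ 0.4841 -0.1402  0.0505]
can 5.817016317016317 lens 4.1381965552178315
the job is handed in; nothing more can be done
None
```

The plate is home against the front stop bar and the keeper is fully in behind it. I handed the job in at about 18 s; the hand-in gives no verdict.

**Plate:** I pressed on the glass with shut fingers, with readings of about 6–8 N, and drew it roughly 59 mm forward. The fingers then slipped about 4 mm further, which fits the plate resting against the stop. It lies flat in the scene view.

**Keeper:** I pushed the knob from its left side. Readings were about 2 N (3.4 N at most) all the way past the plate. At the end stop I let the force rise to about 10 N, then backed off and raised the arm clear.

**Last checks:**
- **Keeper:** its inner end measures y = -0.072, against -0.071 expected when fully in.
- **Plate position:** the last top view put the front edge at x = 0.484, against 0.482 for the stop. That 2 mm difference is within the calibration error. A wrist view before the keeper push gave 3.7 mm between plate and keeper, against 3 mm expected.
- **Bystanders:** the film can and lens look the same in the before and after top views. The arm partly hid the case in the last one, so I could not compare it fully, but the arm went nowhere near it below about 0.18 m.

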